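Shut the red shield, then unhitch the UV lamp head and hold it up

TASK

The UV lamp head needs its tube changed: first press the red shield of the black exposure tray fully shut past its catch, so that the light-sensitive parts inside stay covered. Then pull the lamp head's orange latch tab sideways against its spring, lift the head's tongue off its ball stud and finish while still holding it raised, with the coupler at least 6 cm above where it sat. Leave everything else on the bench where it is.

Things in the scene. Friction and masses are not known exactly. Their poses are not given: they have to be found in the camera images.
- tray: Black open exposure tray, 240 x 240 x 85 mm high, walls 6 mm, fixed to the bench, left or right of the lamp unit, two small loose parts inside. Origin: centre of its underside; x points from its front wall to the hinge side, z up. The shield's hinge axis runs along y, at x = +120 mm, 86.5 mm up (the far rim). A spring catch sits in the middle of the front wall.
- shield (a joint): Hinge of the tray's red see-through shield (lid, 0.4 kg): 0 = shut flat, positive = open upward, rad (starts 0.45 to 0.85). Its hinge is stiff (0.75 N m): it stays at any angle it is left at and must be pushed all the way. Over about the last 0.06 rad it is pressed past the spring catch (6 to 12 N down at the pad); past it, push on to 0, where it stays.
- shield_pad (a point): Centre of the top of the black rubber press pad (34 x 110 mm) on the shield's upper face, 235 mm from the hinge axis, 28 mm from the free edge, 8 mm above the hinge plane; 94.5 mm above the bench when shut. Axes of the shield: y along the hinge, -x to the free edge, z out of the upper face. The shield is 250 mm wide, 6 mm thick; at its free edge a black lip hangs 30 mm down.
- lampbase: Fixed base of the white and blue UV lamp unit: plate 300 x 170 x 18 mm. Origin: centre of its underside; x points from the ball stud to the head's hinge, z up. Ball stud at x = -110 mm, y = 0: 25 mm ball, centre 93 mm up, with a 30 mm collar below it, under which the latch bolt catches. The head's hinge axis runs along y, at x = +130 mm, 105 mm up.
- head (a joint): Hinge of the lamp head: 0 = lowered, coupler on the ball; positive = raised, rad, up to 0.9. Hinge free: the head (white box 175 x 145 x 70 mm, top 128 mm above the bench, 0.5 to 0.75 kg, 2 to 4 N felt at the coupler) falls back when let go. It cannot rise while the latch bolt is under the collar. All that rides on it, latch tab included, rises on an arc about the hinge axis.
- coupler (a point): Centre of the top of the dark steel coupler (40 mm across) that sits over the ball at the end of the tongue; 112 mm above the bench when lowered, 240 mm from the hinge axis. Axes turn with the head: y along its hinge, -x from hinge to coupler.
- latch (a joint): Slide of the latch across the coupler: 0 = locked, positive = pulled toward -y of the lamp unit (away from the coupler), m, up to 0.018. Its spring pushes it back with 5.4 N at 0, plus 0.3 N per mm; from 0.009 on the bolt is clear of the collar and the head can be lifted. It rides on the head and rises with it.
- latch_tab (a point): Grip point on the upright orange latch tab, 60 mm to the -y side of the coupler, 130.5 mm above the bench when lowered. Tab: 10 mm thick along y, 26 mm along x, its top 21 mm above this point and 39 mm above the coupler; free by 50 mm to the head along x, 35 mm to the coupler along y. Pinched across y it serves to pull the latch and to lift the head. Axes turn with the head.
- flask: Bystander: amber bottle, 48 mm across, 130 mm tall, standing between the two units. Origin under its centre.
- can: Bystander: open steel can, 100 mm across, 110 mm tall, at the left side. Origin under its centre.
- jar: Bystander: closed jar, 64 mm across, 90 mm tall, between the two units. Origin under its centre.
- dish: Bystander: blue dish, 90 mm across, 22 mm tall, at the right side. Origin under its centre.
- driver: Bystander: screwdriver lying near the robot's base. Origin at its middle, x toward its tip.
- wrench: Bystander: wrench lying near the robot's base. Origin at its middle, x along it.
- lens: Bystander: round lens blank, 52 mm across, 12 mm thick, on the floor of the tray.
- chip: Bystander: white flat plastic sample, 60 x 45 x 8 mm, on the floor of the tray.

How it is judged:
By the outcome, as a careful person would: the job done as asked, in the order asked, and still so for the second after the job is handed in, while the arm keeps its last pose, push and grip.
It also fails if it takes over 51 s, if anything falls off the work surface, if the arm or the gripper's body presses on something with over 40 N, if the wrist force passes 120 N, or if a joint passes its speed limit or range.

ROBOT

A 6-joint arm with a two-finger parallel gripper is mounted at the origin on the work surface. World frame = base frame: x ahead of the robot, y to its left, z up, the work surface at z = 0. Lengths are in m, angles in rad, forces in N, time in s.
With the tool pointing down it reaches from about 0.325 to 0.775 m from the base axis. Payload 5.5 kg.
Tool frame: the origin (TCP) lies between the finger pads; the fingertips stand 8 mm ahead of it and the grasp point (between the pads) lies 11 mm behind it (tcp_to_tips is the distance from the TCP to the fingertips, in m); z points along the fingers, y is the direction in which the jaws open and shut (so a half turn about z gives the same grasp; the last joint's range is limited). The gripper opens to 88 mm and grips with 3 to 60 N. Pads are 20 mm wide; open, the fingers measure 115 mm over their backs; the gripper's body (75 mm by 178 mm) begins 61 mm behind the grasp point.
Start: joints at [1.246, 0.091, 1.231, -0, 1.82, -0.057], TCP at [0.159, 0.579, 0.231] pointing down, gripper open.
Joint ranges: [-2.87, 2.87], [-0.86, 2.18], [0.17, 2.46], [-1.51, 4.65], [0.06, 2.69], [-2.65, 2.65]. Speed limits (rad/s): [2.57, 2.57, 3.01, 3.14, 3.14, 3.14].

INTERFACE

Orientations are given as a unit quaternion [w, x, y, z].
In Python, from bench import * gives the robot as it stands. Calls block until the motion is done:
- move_to(position, orientation): joint-space move of the TCP to a pose.
- move_l(position, speed=0.15, orientation=None): straight line of the TCP; orientation=None keeps the orientation; speed is the mean speed in m/s.
- movej(angles): joint-space move.
- gripper_open() and close(): open the fingers fully, or close them until they stop; the grip force is fixed at half the most.
- hold(seconds).
- inverse_kinematics(position, orientation): joint angles nearest the present ones, or None.
- state(): the state.
- get_image(name): name is "scene" or "top" or "wrist"; returns a dict with "frame" (420x560x3 uint8, blue, green, red), "depth" (420x560 float32, m along the optical axis (not along the pixel's ray), 0 where there is no reading), "camera_matrix" (3x3 intrinsics, pixels), "view" (4x4, takes a point from world to camera coordinates). Camera axes: x right, y up, looking along -z (the intrinsics and any distortion apply to the point x, -y, -z); pixel columns grow to the right and rows downward; lengths in m; the calibration is good to about 2 mm. A picture is of the moment at which its call begins.
A pose or a line that the arm cannot do raises IKError and nothing moves.
- job_done(): hands the job in, once; it reports no verdict.
The state is a dict: "time": time; "joint_pos": joint angles; "dq": joint speeds; "joint_torque": joint torques, N m; "ee_pos": TCP position; "ee_rot": TCP orientation; "ft_force": force on the tool from outside, world axes, zero at the start; "moment": the same for the moment, N m; "finger_gap": finger opening in m.
Only numpy, scipy, OpenCV 4.12 (cv2) and the standard library are available. Lean on these libraries where they do the work, as an engineer would, in place of code of your own. Each camera call takes 0.05 s, during which the arm holds its last target.

## Working session

There is one attempt and no reset: what is moved stays moved. The work goes in short steps, each a Python script; the robot and the scene stay as the last script left them, time stands still between calls to the robot, and variables do not carry over. Pictures are saved under pics/ and viewed, and the job is handed in when it is done.

```bash
mkdir -p pics; ls
python3 - <<'E'
from bench import *
import cv2,numpy as np,pickle
d={}
for n in ["scene","top","wrist"]:
    i=get_image(n); d[n]=i; cv2.imwrite(f"pics/{n}0.png",i["frame"])
    print(n,i["camera_matrix"].tolist(),np.round(i["view"],4).tolist(),[k for k in i])
pickle.dump(d,open("im0.pkl","wb"))
print(state())
E
```

```text
pics
scene [[483.40447859630825, 0.0, 277.4654873792967], [0.0, 483.40447859630825, 208.1036682348322], [0.0, 0.0, 1.0]] [[0.6168, -0.7871, 0.0113, -0.359], [0.6441, 0.5129, 0.5676, -0.4131], [-0.4525, -0.3427, 0.8232, -1.4242], [0.0, 0.0, 0.0, 1.0]] ['frame', 'depth', 'camera_matrix', 'view']
top [[476.43040456608765, 0.0, 280.7315642805749], [0.0, 476.43040456608765, 207.5150713962576], [0.0, 0.0, 1.0]] [[0.0841, -0.9964, 0.0056, -0.0482], [0.9705, 0.0832, 0.2263, -0.5794], [-0.226, -0.0136, 0.974, -1.5136], [0.0, 0.0, 0.0, 1.0]] ['frame', 'depth', 'camera_matrix', 'view']
wrist [[374.1491324048666, 0.0, 276.68176264774877], [0.0, 374.1491324048666, 206.06579298587164], [0.0, 0.0, 1.0]] [[0.264, 0.9645, -0.0018, -0.6005], [-0.9185, 0.2509, -0.3057, 0.0373], [-0.2944, 0.0823, 0.9521, -0.3922], [0.0, 0.0, 0.0, 1.0]] ['frame', 'depth', 'camera_matrix', 'view']
{'time': 0.15, 'joint_pos': array([ 1.24628464e+00,  9.16972861e-02,  1.23160134e+00,  2.80187747e-05,
        1.81982081e+00, -5.67149619e-02]), 'dq': array([-2.55637682e-04, -2.35803804e-03, -4.17333376e-03, -1.01147726e-03,
       -5.17636555e-05, -4.66468459e-04]), 'joint_torque': array([ 1.83298711e-03, -4.47047317e+01, -4.06906414e+01,  6.99091516e-02,
        2.74764007e-02, -8.40370444e-05]), 'ee_pos': array([0.15869635, 0.57840683, 0.2297643 ]), 'ee_rot': array([-1.57966607e-04,  1.33495167e-01,  9.91049170e-01, -7.46990481e-04]), 'ft_force': array([-0.41433214, -0.45937019,  0.59963827]), 'moment': array([-0.00483234,  0.01925773, -0.00968171]), 'finger_gap': 0.08793308198368492}
```

View pics/scene0.png

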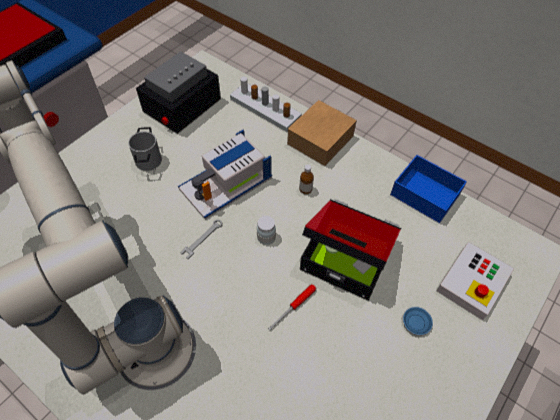

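View pics/top0.png

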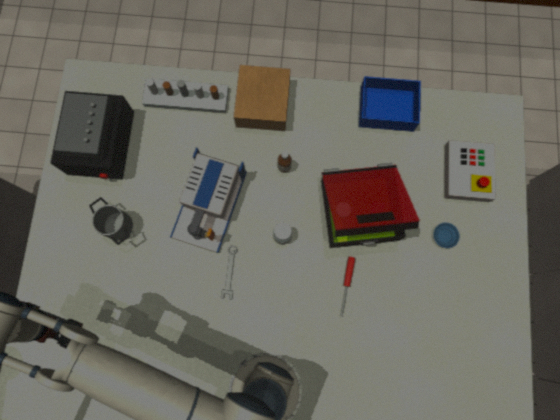

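View pics/wrist0.png

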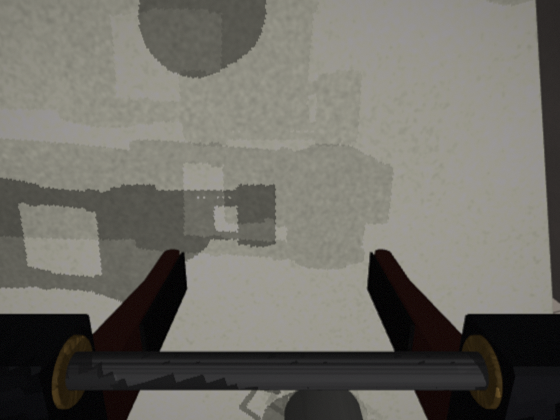

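The scene view shows the lamp at about (225,170) with its orange tab at (206,188), and the tray with its raised red shield at (350,240). In the top view the lamp is at (210,200), the tab at (211,233), the tray at (370,205) and the pad at (376,217). Next I'll measure with colour masks and depth.

```bash
cat > h.py <<'E'
import numpy as np,cv2,pickle
def cloud(i):
    D=i["depth"];K=np.array(i["camera_matrix"]);V=np.array(i["view"])
    v,u=np.mgrid[0:D.shape[0],0:D.shape[1]]
    x=(u-K[0,2])/K[0,0]*D; y=(v-K[1,2])/K[1,1]*D
    P=np.stack([x,-y,-D],-1)-V[:3,3]
    P=P@V[:3,:3]          # R^T p
    P[D<=0]=np.nan
    return P
def hsv(i): return cv2.cvtColor(i["frame"],cv2.COLOR_BGR2HSV)
def proj(i,p):
    K=np.array(i["camera_matrix"]);V=np.array(i["view"]);c=V[:3,:3]@np.array(p)+V[:3,3]
    return np.array([K[0,2]+K[0,0]*c[0]/-c[2],K[1,2]-K[1,1]*c[1]/-c[2]])
E
python3 - <<'E'
from h import *
d=pickle.load(open("im0.pkl","rb"))
for n,box in [("scene",(170,120,120,110)),("top",(160,140,120,120)),("top",(300,150,130,110)),("scene",(290,190,120,110))]:
    x,y,w,h=box;i=d[n]
    c=cv2.resize(i["frame"][y:y+h,x:x+w],None,fx=5,fy=5,interpolation=cv2.INTER_CUBIC);cv2.imwrite(f"pics/c_{n}_{x}.png",c)
for n in ["scene","top"]:
    i=d[n];P=cloud(i);H=hsv(i);inw=(P[...,0]>.25)&(P[...,0]<.95)&(np.abs(P[...,1])<.5)
    print(n,"bench z",np.nanmedian(P[300:310,400:500,2]))
    for nm,m in [("orange",(H[...,0]>=7)&(H[...,0]<20)&(H[...,1]>150)&(H[...,2]>110)),("red",((H[...,0]<5)|(H[...,0]>174))&(H[...,1]>150)&(H[...,2]>60)),("blue",(H[...,0]>95)&(H[...,0]<125)&(H[...,1]>120))]:
        m=m&inw;k,l,s,c=cv2.connectedComponentsWithStats(m.astype(np.uint8))
        for j in range(1,k):
            if s[j,4]>8: q=P[l==j];print(nm,s[j].tolist(),np.round(np.nanmedian(q,0),3),np.round(np.nanmin(q,0),3),np.round(np.nanmax(q,0),3))
E
```

```text
scene bench z 0.0011139075634893048
orange [202, 182, 7, 5, 18] [0.468 0.213 0.147] [0.454 0.206 0.104] [0.485 0.247 0.152]
red [306, 201, 94, 61, 2669] [ 0.611 -0.275  0.172] [ 0.492 -0.411  0.093] [ 0.744 -0.13   0.241]
red [290, 285, 26, 24, 219] [ 0.394 -0.247  0.022] [ 0.347 -0.262  0.011] [ 0.448 -0.231  0.033]
blue [236, 130, 8, 5, 13] [0.736 0.293 0.12 ] [0.713 0.282 0.111] [0.744 0.299 0.127]
blue [210, 141, 44, 29, 454] [0.623 0.237 0.132] [0.545 0.196 0.123] [0.703 0.28  0.142]
blue [204, 156, 68, 62, 253] [0.681 0.14  0.028] [0.423 0.13  0.008] [0.712 0.201 0.128]
blue [391, 177, 59, 46, 851] [ 0.919 -0.357  0.046] [ 0.91  -0.452 -0.001] [ 0.95  -0.253  0.087]
top bench z -0.00014665060448027626
orange [207, 229, 4, 7, 17] [0.465 0.216 0.151] [0.455 0.211 0.146] [0.475 0.221 0.158]
red [323, 168, 96, 62, 4016] [ 0.615 -0.266  0.171] [ 0.492 -0.407  0.093] [ 0.74  -0.129  0.243]
red [344, 257, 11, 29, 176] [ 0.397 -0.241  0.024] [ 0.349 -0.256  0.013] [ 0.443 -0.227  0.039]
blue [360, 109, 59, 22, 541] [ 0.919 -0.35   0.054] [ 0.913 -0.447  0.006] [ 0.95  -0.248  0.091]
blue [194, 161, 28, 47, 621] [0.624 0.239 0.134] [0.546 0.204 0.124] [0.701 0.277 0.142]
blue [239, 166, 4, 5, 11] [0.689 0.141 0.123] [0.68  0.138 0.106] [0.698 0.146 0.128]
```

View pics/c_scene_170.png

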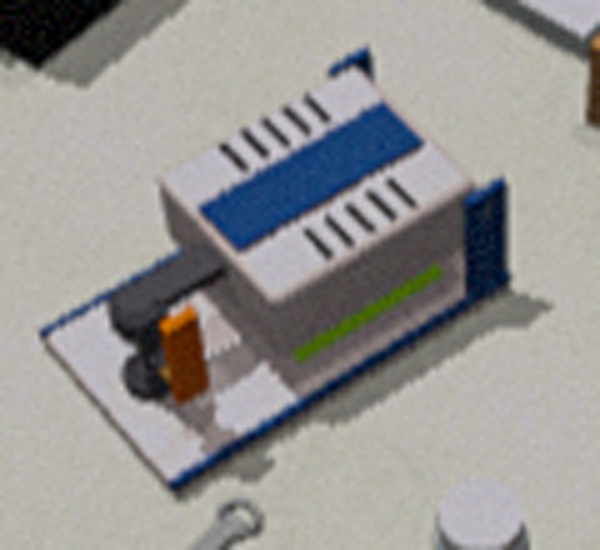

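View pics/c_top_160.png

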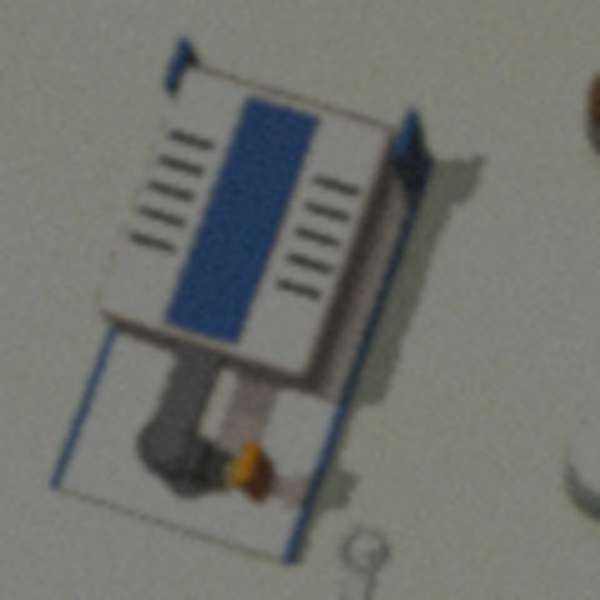

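View pics/c_top_300.png

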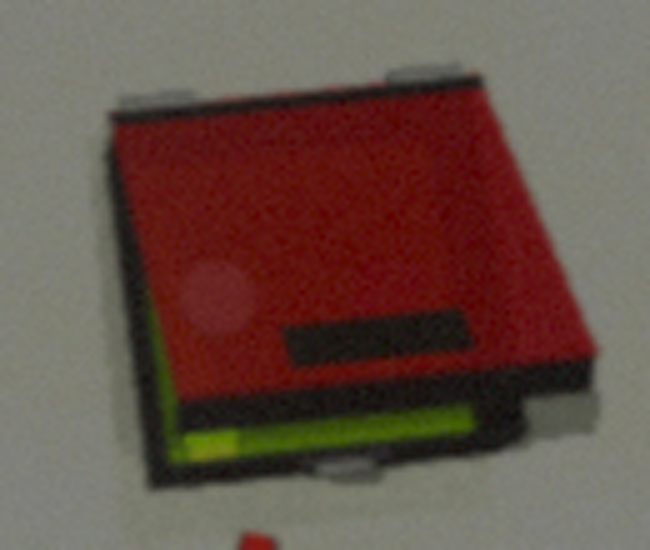

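View pics/c_scene_290.png

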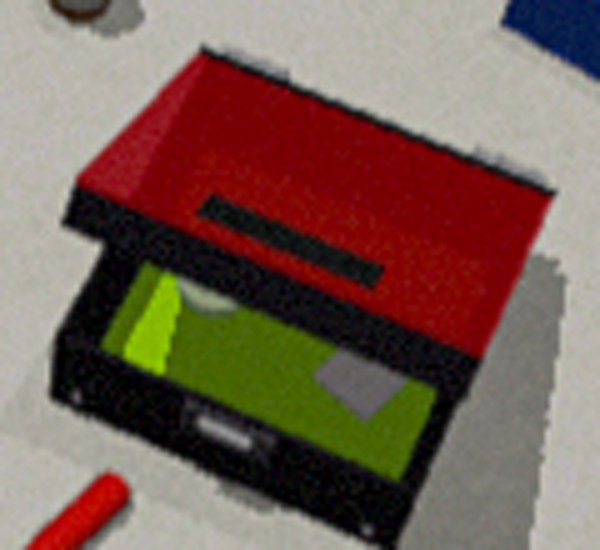

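The crops show the coupler (top crop ~(180,455)), the orange tab at its right (~(248,470)), and the shield's black pad (~(380,337)). The shield is open and the lens and chip are visible inside.

Run:
```python
from h import *
d=pickle.load(open("im0.pkl","rb"))
from scipy.ndimage import binary_erosion,binary_fill_holes
for n in ["scene","top"]:
    i=d[n];P=cloud(i);H=hsv(i)
    red=((H[...,0]<6)|(H[...,0]>174))&(H[...,1]>140)&(H[...,2]>50)&(P[...,2]>.09)&(P[...,0]>.4)&(P[...,1]<-.1)
    k,l,s,c=cv2.connectedComponentsWithStats(red.astype(np.uint8)); j=1+np.argmax(s[1:,4]);red=l==j
    q=P[binary_erosion(red,iterations=2)];q=q[~np.isnan(q).any(1)]
    for _ in range(3):
        c0=q.mean(0);w=np.linalg.svd(q-c0,full_matrices=False)[2][2];w*=np.sign(w[2]);r=(q-c0)@w;q=q[abs(r)<3*np.std(r)+1e-4]
    th=np.arccos(w[2]); print(n,"plane n",w.round(3),"angle",th.round(3),"rms",r.std())
    # hinge direction y: horizontal in-plane
    x=np.array([-w[0],-w[1],0]); x=-x/np.linalg.norm(x) # open: normal leans toward hinge? 
    print(" normal horiz dir",x.round(3),np.arctan2(x[1],x[0]))
    # pixel ray-cast corners of red onto plane
    m=binary_fill_holes(red); 
    K=np.array(i["camera_matrix"]);V=np.array(i["view"]);R=V[:3,:3];C=-R.T@V[:3,3]
    def ray(u,v): 
        return R.T@np.array([(u-K[0,2])/K[0,0],-(v-K[1,2])/K[1,1],-1])
    def onp(u,v,pn,p0): 
        r=ray(u,v); return C+r*((p0-C)@pn)/(r@pn)
    pad=cv2.morphologyEx(red.astype(np.uint8),cv2.MORPH_OPEN,np.ones((2,2)));pad=binary_fill_holes(pad)&(H[...,2]<45)&~red
    k,l,s,c=cv2.connectedComponentsWithStats(pad.astype(np.uint8));j=1+np.argmax(s[1:,4])
    print(" pad px",c[j],s[j],"pos",onp(*c[j],w,c0+0.005*w).round(4))
    hull=cv2.convexHull(np.argwhere(m)[:,::-1].astype(np.int32));ap=cv2.approxPolyDP(hull,4,True)[:,0]
    for a in ap: print(" corner",a,onp(*a,w,c0).round(4))
    # lamp
    bl=(H[...,0]>95)&(H[...,0]<125)&(H[...,1]>110)&(P[...,2]>.11)&(P[...,0]>.5)&(P[...,0]<.72)&(P[...,1]>.16)&(P[...,1]<.3)
    k,l,s,c=cv2.connectedComponentsWithStats(bl.astype(np.uint8));j=1+np.argmax(s[1:,4]);v,u=np.nonzero(l==j)
    q=np.array([onp(a,b,np.array([0,0,1.]),np.array([0,0,.1285])) for a,b in zip(u,v)])
    print(" strip z",np.nanmedian(P[l==j][:,2]));rc=cv2.minAreaRect((q[:,:2]*1000).astype(np.float32));print(" strip rect mm",rc)
    e=q[:,:2]-q[:,:2].mean(0);ww=np.linalg.svd(e,full_matrices=False)[2][0];print(" strip pca",q.mean(0).round(4),np.arctan2(*(ww*np.sign(ww[0]))[::-1]))
    og=(H[...,0]>=6)&(H[...,0]<22)&(H[...,1]>130)&(H[...,2]>90)&(P[...,0]>.4)&(P[...,0]<.55)&(P[...,1]>.15)
    v,u=np.nonzero(og);q=P[og];print(" orange px",u.mean(),v.mean(),"depth",np.nanmedian(q,0).round(4), "onz.15",onp(u.mean(),v.mean(),np.array([0,0,1.]),np.array([0,0,.1515])).round(4))
    # white plate corners via blue base edges / plate z=.018
```

```text
scene plane n [0.541 0.107 0.834] angle 0.584 rms 0.0012462200008760713
 normal horiz dir [ 0.981  0.194 -0.   ] 0.19476233954542702
 pad px [347.98717949 237.87179487] [330 229  36  18 156] pos [ 0.5379 -0.2875  0.2271]
 corner [399 230] [ 0.7375 -0.3707  0.1024]
 corner [385 261] [ 0.5307 -0.4111  0.2416]
 corner [305 226] [ 0.4872 -0.1714  0.2392]
 corner [332 201] [ 0.7028 -0.1358  0.0949]
 strip z 0.1323557683289862
 strip rect mm ((626.3473510742188, 239.47195434570312), (46.62726974487305, 155.16123962402344), 76.97303009033203)
 strip pca [0.6256 0.2395 0.1285] -0.22460933456893525
 orange px 205.07843137254903 188.90196078431373 depth [0.4616 0.2125 0.1225] onz.15 [0.4484 0.1961 0.1515]
top plane n [0.541 0.105 0.834] angle 0.584 rms 0.0021718179496874527
 normal horiz dir [ 0.982  0.19  -0.   ] 0.19154282245873372
 pad px [375.15175097 217.12062257] [357 212  37  11 257] pos [ 0.5389 -0.2821  0.2275]
 corner [418 220] [ 0.5388 -0.406   0.2371]
 corner [337 229] [ 0.4915 -0.1704  0.2382]
 corner [323 176] [ 0.6907 -0.129   0.1037]
 corner [395 168] [ 0.7393 -0.3649  0.1018]
 strip z 0.13447000149727875
 strip rect mm ((626.5355834960938, 240.40573120117188), (45.41713333129883, 154.1248321533203), 76.95803833007812)
 strip pca [0.6254 0.2405 0.1285] -0.2246920585293932
 orange px 208.55172413793105 232.3448275862069 depth [0.4649 0.216  0.1505] onz.15 [0.4641 0.2157 0.1515]
```

Run:
```python
from h import *
d=pickle.load(open("im0.pkl","rb"))
# top: print base plate front corners cast to z=.018 : crop px (55,485)/5+160.. and (292,558)
for n,pts,z in [("top",[(160+55/5,140+485/5),(160+292/5,140+560/5)],.018),("scene",[(170+42/5,120+335/5),(170+175/5,120+490/5)],.018),("top",[(160+248/5,140+462/5)],.1515),("top",[(160+103/5,140+310/5),(160+303/5,140+375/5),(160+390/5,140+128/5),(160+190/5,140+68/5)],.128)]:
    i=d[n];K=np.array(i["camera_matrix"]);V=np.array(i["view"]);R=V[:3,:3];C=-R.T@V[:3,3]
    for u,v in pts:
        r=R.T@np.array([(u-K[0,2])/K[0,0],-(v-K[1,2])/K[1,1],-1]);print(n,(C+r*(z-C[2])/r[2]).round(4))
```

```text
top [0.4595 0.3614 0.018 ]
top [0.4226 0.1967 0.018 ]
scene [0.4591 0.3569 0.018 ]
scene [0.4205 0.1909 0.018 ]
top [0.4642 0.2125 0.1515]
top [0.5579 0.3199 0.128 ]
top [0.5266 0.1881 0.128 ]
top [0.6946 0.1503 0.128 ]
top [0.7243 0.2847 0.128 ]
```

```bash
cat >> h.py <<'E'
from scipy.spatial.transform import Rotation as Ro
def quat(z,y):
    z=np.array(z)/np.linalg.norm(z);y=np.array(y)-np.dot(y,z)*z;y/=np.linalg.norm(y)
    q=Ro.from_matrix(np.stack([np.cross(y,z),y,z],1)).as_quat();return [q[3],q[0],q[1],q[2]]
# tray
TY=0.193; tx=np.array([np.cos(TY),np.sin(TY),0]);ty=np.array([-np.sin(TY),np.cos(TY),0]);ez=np.array([0,0,1.])
HG=np.array([.7266,-.2486,.0865])
def pad(th): 
    n=np.sin(th)*tx+np.cos(th)*ez
    return HG+.235*(-np.cos(th)*tx+np.sin(th)*ez)+.008*n,n
def press_pose(th,gap,sy=1,k=1.0):
    "tool along -normal (tilted k of th), tips gap above pad"
    p,n=pad(th); nt=np.sin(k*th)*tx+np.cos(k*th)*ez
    return p+n*gap+nt*.008,quat(-nt,sy*ty)
E
python3 - <<'E'
from bench import *
from h import *
for sy in (1,-1):
  for k in (1,.5,0):
    print(sy,k,[None if (j:=inverse_kinematics(*press_pose(t,g,sy,k))) is None else np.round(j,2).tolist() for t,g in [(.6,.06),(.6,.01),(.3,0),(0,0),(0,.1)]])
E
```

```text
1 1 [[-0.35, 0.74, 0.42, -0.47, 2.45, -2.41], [-0.36, 0.62, 0.67, -0.42, 2.33, -2.35], [-0.47, 0.27, 1.16, -0.2, 1.94, -2.28], [-0.59, 0.04, 1.51, -0.0, 1.59, -2.36], [-0.59, 0.02, 1.35, -0.0, 1.77, -2.36]]
1 0.5 [[-0.41, 0.47, 0.72, -0.21, 2.19, -2.28], [-0.44, 0.37, 0.92, -0.2, 2.09, -2.28], [-0.52, 0.16, 1.27, -0.1, 1.83, -2.3], [-0.59, 0.04, 1.51, -0.0, 1.59, -2.36], [-0.59, 0.02, 1.35, -0.0, 1.77, -2.36]]
1 0 [[-0.51, 0.22, 1.0, -0.0, 1.93, -2.27], [-0.53, 0.14, 1.16, -0.0, 1.84, -2.3], [-0.58, 0.05, 1.38, -0.0, 1.71, -2.34], [-0.59, 0.04, 1.51, -0.0, 1.59, -2.36], [-0.59, 0.02, 1.35, -0.0, 1.77, -2.36]]
-1 1 [[-0.35, 0.74, 0.42, -0.47, 2.45, 0.74], [-0.36, 0.62, 0.67, -0.42, 2.33, 0.79], [-0.47, 0.27, 1.16, -0.2, 1.94, 0.86], [-0.59, 0.04, 1.51, -0.0, 1.59, 0.78], [-0.59, 0.02, 1.35, -0.0, 1.77, 0.78]]
-1 0.5 [[-0.41, 0.47, 0.72, -0.21, 2.19, 0.86], [-0.44, 0.37, 0.92, -0.2, 2.09, 0.86], [-0.52, 0.16, 1.27, -0.1, 1.83, 0.84], [-0.59, 0.04, 1.51, -0.0, 1.59, 0.78], [-0.59, 0.02, 1.35, -0.0, 1.77, 0.78]]
-1 0 [[-0.51, 0.22, 1.0, -0.0, 1.93, 0.87], [-0.53, 0.14, 1.16, -0.0, 1.84, 0.84], [-0.58, 0.05, 1.38, -0.0, 1.71, 0.8], [-0.59, 0.04, 1.51, -0.0, 1.59, 0.78], [-0.59, 0.02, 1.35, -0.0, 1.77, 0.78]]
```

Run:
```python
from bench import *
from h import *
close()
s=state();p=s["ee_pos"];move_l([p[0],p[1],.36],.25)
P=press_pose(.65,.07,-1,.7);move_to(*P)
print(state()["time"],state()["ee_pos"],P[0],state()["ft_force"].round(1))
for n in ("scene","top"): cv2.imwrite(f"pics/{n}1.png",get_image(n)["frame"])
for th in np.arange(.62,.1,-.08):
    P=press_pose(th,0,-1,.7);move_l(P[0],.12,P[1]);s=state()
    print(round(th,2),s["time"],s["ft_force"].round(1))
    if np.linalg.norm(s["ft_force"])>30: break
```

```text
5.5083 [ 0.59311006 -0.27385741  0.29827323] [ 0.5927723  -0.2747543   0.29799943] [-0.9  0.1  0.4]
0.62 6.4 [0.6 0.5 0.4]
0.54 6.7083 [-0.1 -0.1 -0.7]
0.46 7.0167 [-0.8  0.9  0.5]
0.38 7.325 [ 0.5  0.  -0.1]
0.3 7.6333 [ 0.5 -0.2  0.3]
0.22 7.9417 [0.4 0.  0.7]
0.14 8.25 [0.6 0.4 0.1]
```

View pics/scene1.png

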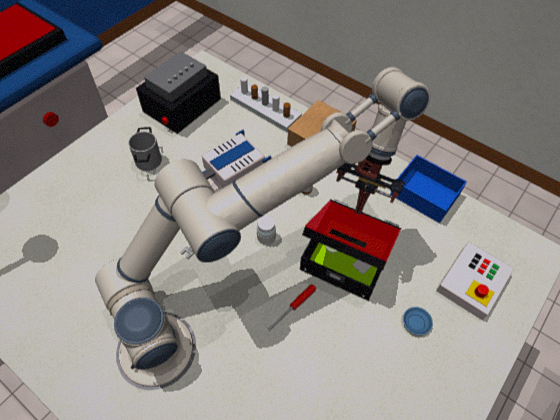

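The scene picture shows the gripper above the pad, at about (370,190), with nothing disturbed. The forces stayed near zero where I expected about 3 N, so I'll look at what happened.

Run:
```python
from bench import *
from h import *
print(state()["ee_pos"],press_pose(.14,0,-1,.7)[0],state()["finger_gap"])
a=get_image("scene");b=get_image("top")
A=cv2.resize(a["frame"][170:330,270:430],(400,400));B=cv2.resize(b["frame"][130:290,290:450],(400,400))
cv2.imwrite("pics/s2.png",np.hstack([A,B]))
```

```text
[ 0.49997751 -0.29281939  0.13560787] [ 0.50008357 -0.2928687   0.13517597] 0.0002899856520108598
```

View pics/s2.png

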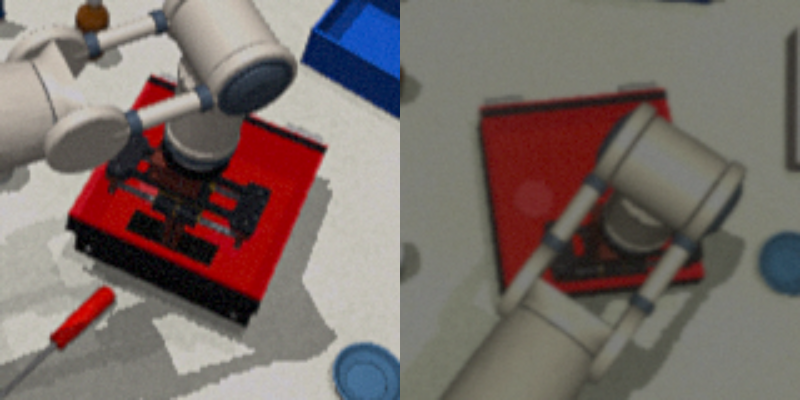

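The shield has followed the tool and is nearly shut, with the tips on the pad at about (170,235). I'll press on past the catch in small steps and watch the force.

Run:
```python
from bench import *
from h import *
for th in [.10,.07,.05,.035,.02,.01,0,-.008,-.016,-.024,-.032,-.04]:
    P=press_pose(max(th,0),min(th,0)*.235,-1,.7);move_l(P[0],.05,P[1]);s=state()
    print(round(th,3),s["time"],s["ee_pos"].round(4),s["ft_force"].round(1))
    if s["ft_force"][2]>22: break
hold(.2);s=state();print(s["ee_pos"],s["ft_force"].round(1))
a=get_image("scene");b=get_image("top")
A=cv2.resize(a["frame"][170:330,270:430],(400,400));B=cv2.resize(b["frame"][130:290,290:450],(400,400))
cv2.imwrite("pics/s3.png",np.hstack([A,B]))
```

```text
0.1 8.6917 [ 0.4983 -0.2931  0.126 ] [-0.6 -0.4  0.1]
0.07 8.9833 [ 0.4972 -0.2934  0.1188] [-0.7 -0.2 -0.4]
0.05 9.2333 [ 0.4974 -0.2936  0.1161] [0.  1.3 6. ]
0.035 9.4833 [ 0.4972 -0.2936  0.114 ] [-2.2  3.3 11.1]
0.02 9.7333 [ 0.4968 -0.2937  0.1097] [-1.5  2.1  6.8]
0.01 9.9833 [ 0.4964 -0.2937  0.1053] [ 0.8  0.3 -0.1]
0 10.2333 [ 0.4963 -0.2938  0.1028] [0.9 0.9 3.2]
-0.008 10.4833 [ 0.4963 -0.2938  0.1027] [-3.   0.6 10.4]
-0.016 10.7333 [ 0.4964 -0.2938  0.1026] [-5.3  4.4 18. ]
-0.024 10.9833 [ 0.4964 -0.2939  0.1025] [-8.1  5.5 25.5]
[ 0.49641595 -0.29390247  0.10246613] [-8.3  6.6 24.3]
```

View pics/s3.png

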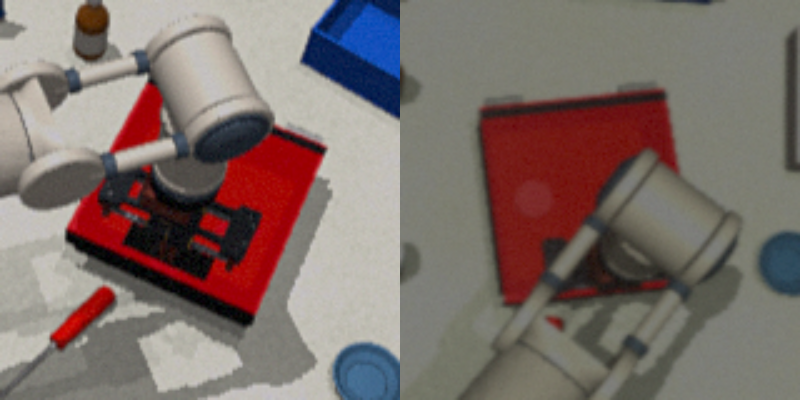

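The catch snapped at about 11 N, and the tool then met a hard stop with its tip at z = 0.0945, which is the shut height. The picture shows the shield flat. Next is the lamp.

```bash
cat >> h.py <<'E'
LY=-0.2247; lx=np.array([np.cos(LY),np.sin(LY),0]);ly=np.array([-np.sin(LY),np.cos(LY),0])
TAB=np.array([.465,.2145,0])
def lift_pose(g,phi,hx,hz,sy=1):
    "grasp TCP g at phi=0, rotated about hinge (point with lamp-x offset hx ahead, height hz)"
    H=np.array([g[0],g[1],0])+lx*hx+ez*hz
    R=Ro.from_rotvec(phi*ly) # sense: -x end rises
    return H+R.apply(np.array(g)-H),quat(R.apply(-ez),sy*ly)
E
python3 - <<'E'
from bench import *
from h import *
p=state()["ee_pos"];move_l([p[0],p[1],.30],.25)
best=None
for sy in (1,-1):
    j=[inverse_kinematics(TAB+ez*z,quat(-ez,sy*ly)) for z in (.30,.128)]+[inverse_kinematics(*lift_pose(TAB+ez*.128,f,.24,.105,sy)) for f in (.2,.4)]
    print(sy,[None if q is None else np.round(q,2).tolist() for q in j])
i=get_image("top");j=get_image("scene");pickle.dump((i,j),open("im1.pkl","wb"))
P=cloud(i);H=hsv(i)
cv2.imwrite("pics/t4.png",i["frame"]);cv2.imwrite("pics/s4.png",j["frame"])
print(lift_pose(TAB+ez*.128,.35,.24,.105)[0],state()["time"])
E
```

```text
1 [[0.37, -0.12, 1.32, -0.0, 1.95, -0.98], [0.37, -0.14, 1.64, -0.0, 1.64, -0.98], [0.29, 0.02, 1.41, 0.1, 1.88, -1.03], [0.23, 0.21, 1.16, 0.2, 2.12, -1.04]]
-1 [[0.37, -0.12, 1.32, -0.0, 1.95, 2.16], [0.37, -0.14, 1.64, -0.0, 1.64, 2.16], [0.29, 0.02, 1.41, 0.1, 1.88, 2.11], [0.23, 0.21, 1.16, 0.2, 2.12, 2.1]]
[0.48687315 0.20950068 0.20890105] 12.35
```

View pics/t4.png

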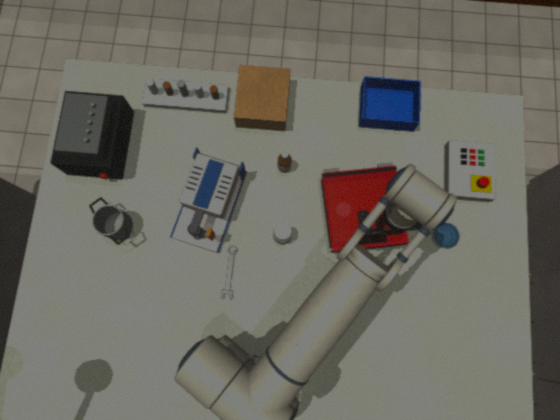

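View pics/s4.png

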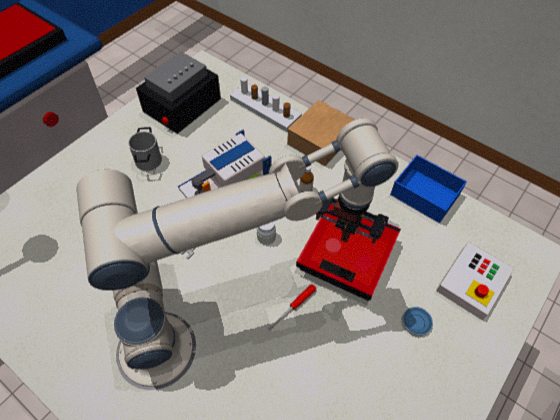

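The shield stays flat after release (top view at 370,210) and the bystanders haven't moved. Now I'll move above the tab and take a wrist view.

Run:
```python
from bench import *
from h import *
move_to(TAB+ez*.27,quat(-ez,ly)); gripper_open()
i=get_image("wrist");pickle.dump(i,open("w1.pkl","wb"));cv2.imwrite("pics/w5.png",i["frame"])
print(state()["time"],state()["ee_pos"])
H=hsv(i);P=cloud(i)
og=((H[...,0]>=5)&(H[...,0]<22)&(H[...,1]>130)&(H[...,2]>70)).astype(np.uint8)
k,l,s,c=cv2.connectedComponentsWithStats(og)
for j in range(1,k):
    if s[j,4]>30:
        q=P[l==j];print(s[j],c[j],np.nanmedian(q,0).round(4));q=q[q[:,2]>.147];print(len(q),q.mean(0).round(4) if len(q) else '')
for z in (.1305,.1515): print(proj(i,TAB+ez*z))
```

```text
15.625 [0.46500175 0.21449824 0.26996657]
[272 167  33  53 771] [280.98313878 190.31128405] [0.4633 0.2183 0.1443]
373 [0.4664 0.216  0.1504]
[ 52 372   8  32 160] [ 54.9875  388.55625] [0.4297 0.1777 0.3632]
158 [0.4297 0.1776 0.3632]
[497 372   5  19  55] [499.10909091 379.30909091] [0.4479 0.2659 0.3627]
55 [0.448  0.2659 0.3626]
[275.23106785 194.86831528]
[275.12900863 202.50016695]
```

View pics/w5.png

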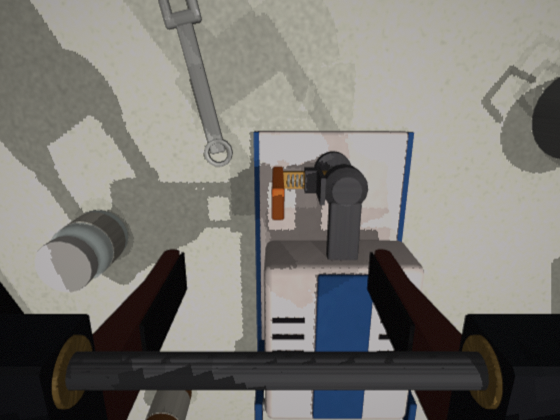

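The wrist view shows the tab top at about (278,205), with the coupler at (348,187) to its right. The tab is 2 mm to the +y side of my estimate, which suits a slight -y bias. The fingers straddle it clear of the head, so I'll check the coupler heights, descend and grip.

Run:
```python
from bench import *
from h import *
i=pickle.load(open("w1.pkl","rb"));P=cloud(i);print("coupler zone max z",np.nanmax(P[150:215,300:375,2]),np.nanmedian(P[180:195,340:355],(0,1)).round(4))
q=quat(-ez,ly);G=TAB+lx*.001
move_l(G+ez*.16,.15,q);move_l(G+ez*.128,.06,q);s=state();print(s["time"],s["ee_pos"],s["ft_force"].round(1))
close();s=state();print(s["time"],s["ee_pos"],s["ft_force"].round(1),s["finger_gap"])
i=get_image("wrist");cv2.imwrite("pics/w6.png",i["frame"])
```

```text
coupler zone max z 0.11466918462534934 [0.4771 0.2751 0.1121]
17.1917 [0.46594609 0.21428141 0.12797219] [ 0.2 -0.3  0.4]
18.3667 [0.46611759 0.21483538 0.12796204] [ 2.3  3.2 -1.6] 0.009831317997160818
```

View pics/w6.png

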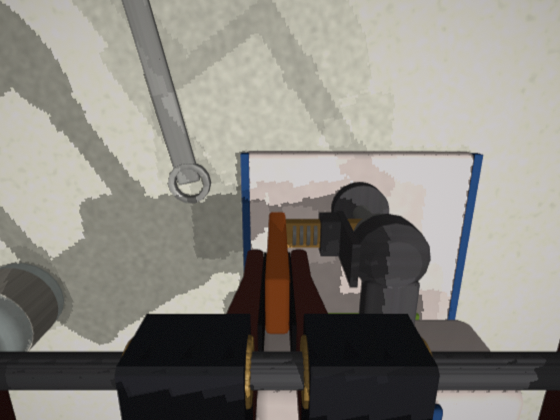

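The tab is pinched between the pads with a gap of 9.8 mm. I'll pull 13 mm toward -y, then lift on the arc.

Run:
```python
from bench import *
from h import *
G=TAB+lx*.001+ez*.128; 
for d in (.005,.009,.013):
    move_l(G-ly*d,.04);s=state();print(d,s["time"],s["ee_pos"].round(4),s["ft_force"].round(1),"lamp-y",round(float(s["ft_force"]@ly),1),s["finger_gap"])
g=G-ly*.013
for f in (.02,.05,.09):
    P=lift_pose(g,f,.237,.105);move_l(P[0],.06,P[1]);s=state()
    print("lift",f,s["time"],(s["ee_pos"]-P[0]).round(4),s["ft_force"].round(1),s["finger_gap"])
    if np.linalg.norm(s["ft_force"])>30:break
for n in ("scene","top","wrist"): cv2.imwrite(f"pics/{n}7.png",get_image(n)["frame"])
```

```text
0.005 18.6917 [0.4651 0.2103 0.1279] [ 2.4  6.3 -2.1] lamp-y 6.7 0.009799446270065156
0.009 18.9417 [0.4642 0.2067 0.1279] [ 3.3  7.8 -2.7] lamp-y 8.3 0.00962001133634931
0.013 19.1917 [0.4634 0.2031 0.1279] [ 3.   8.7 -2.3] lamp-y 9.1 0.009676220548653379
lift 0.02 19.4417 [0.0004 0.0016 0.0001] [ 2.8  8.9 -2.8] 0.009814590004088578
lift 0.05 19.7083 [0.0004 0.0016 0.0001] [ 1.9  9.  -2.6] 0.01005801553716572
lift 0.09 20.0167 [0.0004 0.0016 0.    ] [ 1.5  9.4 -2.7] 0.009710847773691425
```

View pics/wrist7.png

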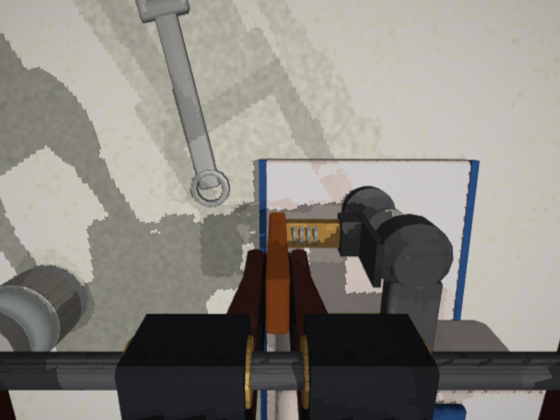

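The latch reads about 9 N (roughly 12 mm of travel) and the head is coming up with the tab still gripped at about (278,270). I'll carry on to 0.35 rad.

Run:
```python
from bench import *
from h import *
g=TAB+lx*.001+ez*.128-ly*.013
for f in (.15,.21,.27,.32,.36):
    P=lift_pose(g,f,.237,.105);move_l(P[0],.08,P[1]);s=state()
    print("lift",f,s["time"],(s["ee_pos"]-P[0]).round(4),s["ft_force"].round(1),s["finger_gap"])
    if np.linalg.norm(s["ft_force"])>30:break
hold(.5);s=state();print(s["time"],s["ft_force"].round(1),s["finger_gap"])
i=None
for n in ("scene","top","wrist"):
    i=get_image(n);cv2.imwrite(f"pics/{n}8.png",i["frame"])
    if n=="wrist":
        P=cloud(i); np.save("P8.npy",P)
A=cv2.imread("pics/scene8.png");B=cv2.imread("pics/wrist8.png");cv2.imwrite("pics/m8.png",np.hstack([cv2.resize(A,(400,300)),cv2.resize(B,(400,300))]))
```

```text
lift 0.15 20.4917 [ 0.0002  0.0016 -0.0001] [ 0.4  8.8 -2.4] 0.009502846253752448
lift 0.21 20.8167 [ 0.0002  0.0016 -0.0001] [ 0.6  9.5 -1.3] 0.00958501614110683
lift 0.27 21.1417 [ 0.0001  0.0016 -0.0001] [ 0.1  9.9 -0.1] 0.009720552231555634
lift 0.32 21.4417 [0.0001 0.0016 0.    ] [ 0.1  9.2 -0.1] 0.00948912152685849
lift 0.36 21.7083 [0.0001 0.0016 0.0001] [-1.   8.3 -0.7] 0.009852062596843628
22.2083 [ 0.8  9.  -1.6] 0.009416847920666264
```

View pics/scene8.png

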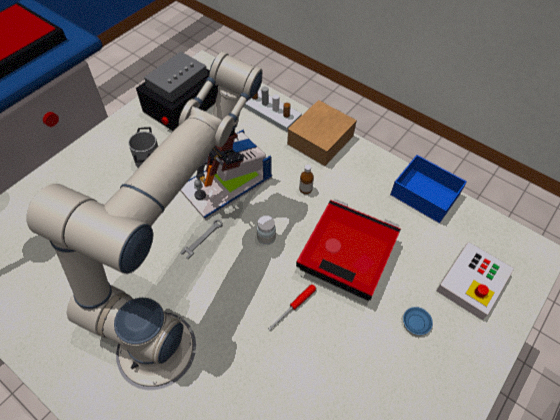

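View pics/wrist8.png

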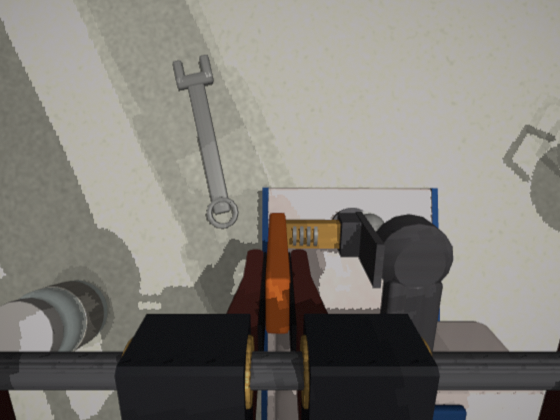

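View pics/top8.png

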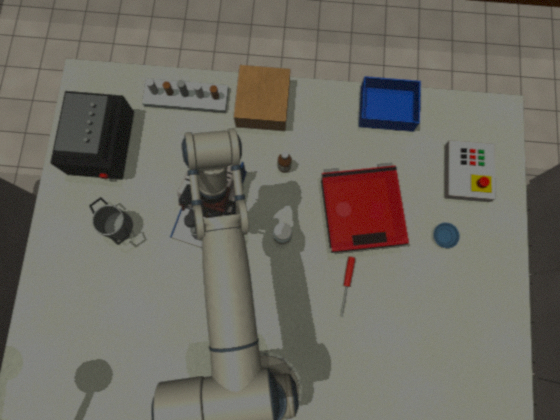

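The wrist view shows the coupler at about (418,250), the same place relative to the gripper, with the ball visible below it. The shield is flat and the bystanders are where they were. One last numeric check of coupler height and shield angle, then I'll hand in.

Run:
```python
from bench import *
from h import *
P=np.load("P8.npy");z=np.nanmedian(P[235:262,405:432],(0,1));print("coupler top",z.round(4),"rise",round(z[2]-.1121,4))
i=get_image("top");P=cloud(i);H=hsv(i)
m=((H[...,0]<6)|(H[...,0]>174))&(H[...,1]>140)&(P[...,0]>.47)&(P[...,1]<-.1)&(P[...,2]>.05)
q=P[m];q=q[~np.isnan(q).any(1)];c=np.linalg.lstsq(np.c_[q[:,:2],np.ones(len(q))],q[:,2],rcond=None)[0];print("shield slope along tray x",-(c[0]*tx[0]+c[1]*tx[1]),"z med",np.median(q[:,2]))
print(state()["time"]);job_done()
```

```text
coupler top [0.4884 0.2707 0.1975] rise 0.0854
shield slope along tray x 0.00826791400489047 z med 0.09247676186166906
22.4083
the job is handed in; nothing more can be done
```

I shut the tray's shield first, then unlatched and raised the lamp head, and handed the job in at 22.4 s with the arm still holding it.

- **Shield:** I pressed it closed along its arc with the closed fingertips. The catch gave at about 11 N, then the tool met a firm stop with the fingertips at 94.5 mm, the pad's shut height. I held about 25 N on it before letting go. At the end, depth readings showed a slope of about 0.008 rad, which is within noise of flat.
- **Lamp head:** I pinched the orange tab, pulled it toward -y by about 12–14 mm (9 N on the spring), and lifted the head along its hinge arc to about 0.36 rad. The last check put the coupler 85 mm above where it sat, with the tab still firmly gripped (gap 9.4 mm).
- **Bystanders:** in the last top and scene pictures they look unmoved by eye; I did not measure their positions again.

No check failed. One oddity was that the wrist force read about zero during the early part of the shield push, but the pictures showed the shield was following the tool.

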